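# Hold the flat drift in the gauge window

### The job

Check the flat drift in the slotted gauge: slide the gauge's cover all the way back to its stop, then lift the flat-bladed drift out of the rack and pass it tip first down through the uncovered window. The program finishes while still holding the drift there: upright and still, the full-width part of its blade right through the window and its collar held about 20 mm above the gauge plate, not resting on it. Never let go of it at the end, and leave the other tools and parts where they are.

Things in the scene. Friction and masses are not known exactly. Their poses are not given: they have to be found in the camera images.
- cover (a joint): sliding cover plate of the gauge (steel, 44 x 44 x 4 mm, lying on the gauge plate between two rails 5 mm high), in metres: 0 = fully over the window, 0.060 = fully back at its stop, window uncovered. It starts somewhere from 0 to 0.020. It slides along the gauge's +y axis, needs about 2 to 4 N, and stays where it is left.
- cover_tab (a point): top centre of the cover's upright grip tab: a dark steel block 14 mm thick (gauge x) x 20 mm long (gauge y) x 26 mm high, standing on the 4 mm cover plate, its top 30 mm above the gauge plate and 140 mm above the table. Axes as the gauge. The tab stands 10 mm towards gauge +y from the cover's centre.
- gauge: slotted gauge, fixed to the table: a painted grey steel bridge, open in front and behind. Plate 80 mm (x) x 160 mm (y) x 10 mm, its top 110 mm above the table, on two 8 mm end cheeks (at y = -46 and y = +106 mm) and an 8 mm base. Origin on the table straight below the middle of the window; +z up, +y the way the cover slides open. Yaw within 0.4 rad; it may stand left or right of the robot.
- window (a point): middle of the window's mouth, at the top face of the gauge plate (110 mm above the table). The window is a straight slot through the 10 mm plate, 10 mm (gauge x) by 28 mm (gauge y): 2 mm wider and longer than the drift's blade, no lead-in. Below it is free air down to the base, 92 mm. Axes as the gauge.
- drift: the flat drift, a 0.2-0.4 kg steel tool hanging upright in a rack slot, axes nearly along the rack's; same turned half round. Origin: middle of the collar's underside, z up. Collar 22 (x) x 40 (y) x 6 mm, then a handle 14 (x) x 30 (y) mm from +6 to +56 mm, gripped across x. Below, flat blade 8 (x) x 26 (y) mm, full size to -50 mm, then tapering to 3 x 17 mm at the tip, at -75 mm.
- rack: wooden tool rack, fixed to the table: a plank 70 mm (x) x 240 mm (y) x 18 mm, its top 95 mm above the table, on two end legs. Three slots 14 mm (x) x 32 mm (y) at y = -72, 0 and +72 mm hold three tools that hang by their collars or heads, in any order. Origin on the table below the middle slot. Yaw within 0.4 rad; it stands on the other side from the gauge.
- punch: bystander in the rack: round tapered steel punch, collar 34 mm in diameter, round handle 20 mm in diameter up to +50 mm; origin at the underside of the collar.
- bolt: bystander in the rack: T-head bolt, flat head 24 x 42 x 12 mm and no handle; origin at the underside of the head.
- endcap: bystander: orange plastic tube end cap, 54 mm in diameter, 40 mm high, standing on the table; origin at its underside. Behind it, about 0.84 m from the robot, a fixed bench vise 205 mm high on a board (not part of the job).
- nutring: bystander: silver thumb nut ring, 44 mm across, 12 mm high, lying on the table; origin at its underside.
Things that resemble listed ones, but are neither listed nor needed, are in the scene too. Leave any pink or red look-alike of the drift alone.

How it is judged (in metres and radians):
On the way, in this order (a step that is already met when the one before it is completed fails the run):
1. the cover is slid back to its stop (at least 50 of 60 mm) (value of joint cover above 0.05 m), for 0.2 s.
2. the drift is lifted clear of the rack in the fingers (height (world z) of drift above 0.155 m and contact force between the fingers and drift above 1 N), for 0.1 s.
At the end, for the whole second after the job is handed in: Cover back (joint over 0.050). Drift gripped by the fingers (over 1 N) and still (under 20 mm/s) in the window: collar underside 8 to 34 mm above the plate, axis within 6 mm of the window's middle, upright within 0.15 rad, blade along the slot within 0.25 rad. Bystanders in place (value of joint cover above 0.05 m and z of drift in the frame of window between 0.008 and 0.034 m and horizontal distance between drift and window below 0.006 m and angle between drift's own z axis and vertical below 0.15 rad and angle between the y axis of drift and the y axis of window, either way round below 0.25 rad and contact force between the fingers and drift above 1 N and linear speed of drift below 0.02 m/s); the arm keeps its last pose, push and grip.
It fails at once if the round punch is moved from its place (more than 30 mm) (distance of punch from where it was at the start of the episode above 0.03 m).
It fails at once if the T-head bolt is moved from its place (more than 30 mm) (distance of bolt from where it was at the start of the episode above 0.03 m).
It fails at once if the orange end cap is moved from its place (more than 30 mm) (distance of endcap from where it was at the start of the episode above 0.03 m).
It fails at once if the thumb nut ring is moved from its place (more than 30 mm) (distance of nutring from where it was at the start of the episode above 0.03 m).
It also fails if it takes over 56 s, if anything falls off the work surface, if the arm or the gripper's body presses on something with over 40 N, if the wrist force passes 120 N, or if a joint passes its speed limit or range.

### The arm

A 6-joint arm with a two-finger parallel gripper is mounted at the origin on the work surface. World frame = base frame: x ahead of the robot, y to its left, z up, the work surface at z = 0. Lengths are in mm, angles in rad, forces in N, time in s.
With the tool pointing down it reaches from about 375 to 975 mm from the base axis. Payload 3.8 kg.
Tool frame: the origin (TCP) lies midway between the tips of the shut fingers; the grasp point (between the pads) lies 19 mm behind it; z points along the fingers, y is the line along which they close (so a half turn about z gives the same grasp; the last joint's range is limited). The gripper opens to 88 mm and grips with 3 to 60 N. Pads are 18 mm wide; open, the fingers measure 123 mm over their backs; the gripper's body (75 mm by 187 mm) begins 45 mm behind the grasp point.
Start: joints at [-1.291, 0.264, 1.604, -0, 1.274, -0.037], TCP at [210.275, -641.407, 238.706] pointing down, gripper open.
Joint ranges: [-2.63, 2.63], [-0.94, 2.18], [0.31, 2.57], [-1.31, 4.45], [0, 2.66], [-2.55, 2.55]. Speed limits (rad/s): [2.57, 2.57, 3.14, 3.14, 3.14, 3.14].

### API

Orientations are given as a rotation vector (axis times angle).
In Python, from station import sense, capture, camera_model, hand_in, look_for gives the robot as it stands.
- The arm moves only by the shell command python3 -m crank 'ROWS' [FORCE]. ROWS is JSON, a list of rows, each an object with "fingers": the opening, from 0 (shut) to 1 (fully open); "slide": the shift along the tool's x, y, z in cm, a list of three; "twist": the turn about the tool's z in degrees. In form: [{"fingers": fingers, "slide": [tx, ty, tz], "twist": twist}, ...]. A call has 1 to 8 rows; each row shifts and turns the commanded pose from where the row before left it, along the tool's axes as they then stand; what a row does not reach is not made up. A row lasts 1/8 s, in which the tool goes at most 62.5 mm and 10.7 degrees, less where a joint would pass 70% of its speed; a pose out of reach is approached as far as the arm can. A call with a gripper value outside its range is refused whole. The fingers move at their own pace and stop on an object; FORCE is the grip in N (left out, the last holds). Time passes only in rows, so rows that do not move let the fingers close. It gives the time, the measured TCP pose, the force, the opening and the grip force at its end, in the units of the state.
- sense(): the state, without advancing time (a new reading comes with each control period).
- capture(name): name is "scene" or "side" or "wrist"; returns the picture (384x512x3 uint8, red, green, blue); there is no depth.
- camera_model(name): a dict with "vertical_fov" (degrees; the focal length in pixels is half the picture's height over the tangent of half this angle, whatever the lens; pixels are square), "cx", "cy" (the principal point, pixels), "camera_from_world" (4x4, takes a point from world to camera coordinates); the wrist camera has in their place "tool_from_camera" (4x4, takes a point from camera to tool coordinates, whose origin is the TCP and whose axes are the flange's). Camera axes: x right, y down, z forward; pixel columns grow to the right and rows downward; lengths in mm; the calibration is good to about 2 mm. The wrist camera is an equidistant fisheye: a pixel r from the principal point sees the ray r / f radians off the axis. A picture is of the moment at which its call begins: read the wrist's pose just before it. camera_model takes no time and is no camera call.
- hand_in(): hands the job in; it is judged then, once.
Trained networks look in the newest picture that a camera, given by its name, has taken for a name from the list of things; names that differ only in an ending like _2 or _b are one class to them, and where a whole thing is asked for, a point or a joint stands for the part that bears it (a point fixed in the world has none). Each returns a list of dicts, best first, with "conf" (0 to 1); they miss things now and then, are a little off and sometimes report something else, mostly with a low value. They report only what shows in the picture. A call takes as long as a camera call. They do not tell look-alikes from the thing itself.
- look_for(camera, name): "position" ([column, row] as shares, 0 to 1, of the picture: columns of its width, rows of its height, amid what is visible of it).
The state is a dict: "t": time; "joints": joint angles; "qvel": joint speeds; "joint_torque": joint torques, N m; "tcp_pos": TCP position; "eef_rot": TCP orientation; "wrist_force": force on the tool from outside, world axes, zero at the start; "wrist_torque": the same for the moment, N m; "opening": finger opening in mm; "grip_force": force on a finger pad.
Only numpy, scipy, OpenCV 4.12 (cv2) and the standard library are available. Lean on these libraries where they do the work, as an engineer would, in place of code of your own. Each camera call takes 0.05 s, during which the arm holds its last target. There are 200 camera calls.

## Working session

There is one attempt and no reset: what is moved stays moved. The work goes in short steps, Python scripts to look and compute and a shell command to move; the robot and the scene stay as the last step left them, time stands still between calls to the robot, and variables do not carry over. Pictures are saved under pics/ and viewed, at most 10 in all, crops included, and the job is handed in when it is done.

```bash
mkdir -p pics
cat > h.py <<'E'
import numpy as np, cv2
from scipy.spatial.transform import Rotation as R
from station import *
def ray(cam,px,st=None):
    """world origin and direction (mm) of pixel (col,row)"""
    m=camera_model(cam); f=192/np.tan(np.radians(m["vertical_fov"]/2))
    u,v=(px[0]-m["cx"])/f,(px[1]-m["cy"])/f
    if cam=="wrist":
        th=np.hypot(u,v); d=np.array([u*np.sinc(th/np.pi),v*np.sinc(th/np.pi),np.cos(th)])
        T=np.eye(4);T[:3,:3]=R.from_rotvec(st["eef_rot"]).as_matrix();T[:3,3]=st["tcp_pos"]
        W=T@np.array(m["tool_from_camera"])
    else:
        d=np.array([u,v,1.]); W=np.linalg.inv(np.array(m["camera_from_world"]))
    return W[:3,3],W[:3,:3]@d
def atz(cam,px,z,st=None):
    o,d=ray(cam,px,st); return o+d*(z-o[2])/d[2]
def proj(cam,p,st=None):
    m=camera_model(cam); f=192/np.tan(np.radians(m["vertical_fov"]/2)); p=np.array([*p,1.])
    if cam=="wrist":
        T=np.eye(4);T[:3,:3]=R.from_rotvec(st["eef_rot"]).as_matrix();T[:3,3]=st["tcp_pos"]
        c=np.linalg.inv(T@np.array(m["tool_from_camera"]))@p
        r=np.hypot(c[0],c[1]); th=np.arctan2(r,c[2]); k=f*th/max(r,1e-9)
        return np.array([m["cx"]+k*c[0],m["cy"]+k*c[1]])
    c=np.array(m["camera_from_world"])@p
    return np.array([m["cx"]+f*c[0]/c[2],m["cy"]+f*c[1]/c[2]])
def save(n,im): cv2.imwrite("pics/"+n+".png",im[...,::-1])
E
python3 - <<'E'
from h import *
s=sense(); print(s)
ims=[]
for c in("scene","side"):
    im=capture(c); save(c,im); ims.append(im)
    m=camera_model(c); print(c,m["vertical_fov"],np.linalg.inv(np.array(m["camera_from_world"]))[:3,3].round())
    for n in("cover_tab","gauge","drift","rack","punch","bolt","endcap","nutring"):
        print(n,[(round(d["conf"],2),[round(d["position"][0]*512),round(d["position"][1]*384)]) for d in look_for(c,n)[:4]])
print(np.array(camera_model("wrist")["tool_from_camera"]).round(2),camera_model("wrist")["vertical_fov"])
save("both",cv2.resize(np.vstack(ims),(800,1200))[:600]);save("both2",cv2.resize(ims[1],(800,600)))
E
```

```text
{'t': 0.0, 'joints': array([-1.29093314e+00,  2.64753133e-01,  1.60536130e+00, -2.93144031e-05,
        1.27367879e+00, -3.68680768e-02]), 'qvel': array([-0.00073838,  0.00250698, -0.00107773, -0.00128183,  0.00092599,
       -0.00099124]), 'joint_torque': array([-1.38250511e-03, -5.02109599e+01, -3.56874025e+01,  7.26966793e-02,
        2.95151048e-02, -1.80519660e-04]), 'tcp_pos': array([ 210.05278573, -640.74718215,  237.3948634 ]), 'eef_rot': array([-3.10012404e+00, -4.95112698e-01,  4.62309657e-04]), 'wrist_force': array([-0.33315247, -0.09450858, -0.3544154 ]), 'wrist_torque': array([ 0.0498923 ,  0.00376196, -0.00571201]), 'grip_force': 0.0, 'opening': 87.7113583302146}
scene 57.744297920987584 [ 893. -102.  685.]
cover_tab [(0.63, [347, 129]), (0.25, [353, 146])]
gauge [(0.57, [349, 146])]
drift [(0.93, [123, 212]), (0.76, [128, 275]), (0.73, [174, 259]), (0.56, [101, 180])]
rack [(0.81, [128, 225])]
punch [(0.75, [87, 230])]
bolt [(0.84, [166, 200])]
endcap [(0.97, [305, 246])]
nutring [(0.61, [233, 264])]
side 55.01881107526404 [144. 517. 850.]
cover_tab [(0.71, [212, 258])]
gauge [(0.72, [207, 276])]
drift [(0.88, [337, 161]), (0.75, [292, 137]), (0.72, [265, 146]), (0.44, [307, 142])]
rack [(0.87, [297, 162]), (0.61, [204, 277])]
punch [(0.65, [318, 127]), (0.65, [209, 275])]
bolt [(0.53, [210, 259])]
endcap [(0.63, [203, 203]), (0.18, [214, 262])]
nutring [(0.57, [238, 184])]
[[   0.     -0.95   -0.32   81.28]
 [   1.      0.      0.     -0.59]
 [  -0.     -0.32    0.95 -144.95]
 [   0.      0.      0.      1.  ]] 65.70646984690485
```

View pics/both.png

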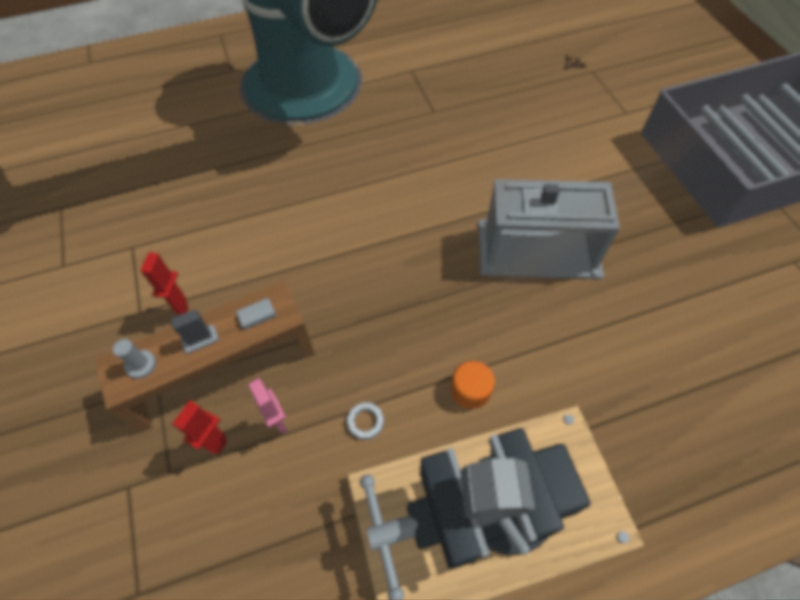

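View pics/both2.png

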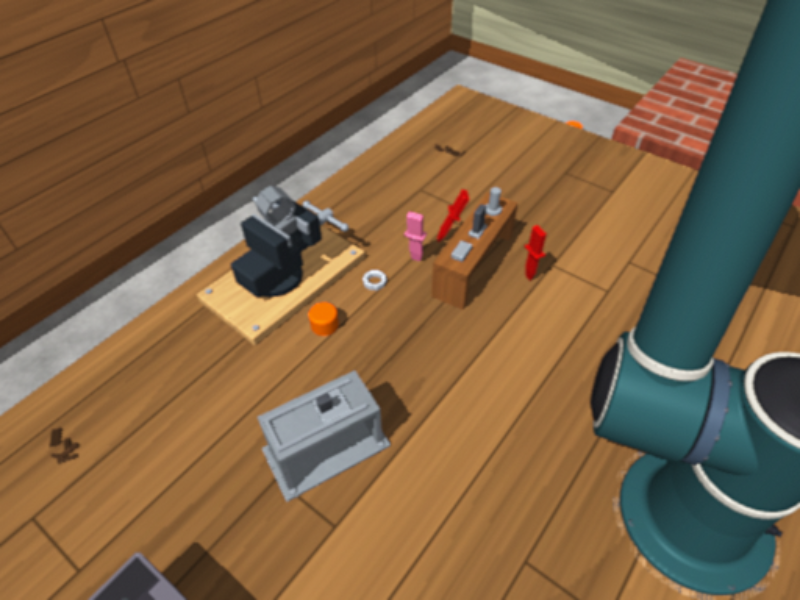

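Scene (512 px scale): drift candidates are a dark-handled tool at (123,212) in the rack's middle slot, red ones at (128,275) and (101,180), and a pink one at (174,259). The dark-handled one fits: it hangs in the rack and has a steel collar. Next I'll enlarge it and the gauge.

Run:
```python
from h import *
a=cv2.imread("pics/scene.png")
g=cv2.resize(a[105:190,295:405],(800,618),interpolation=cv2.INTER_CUBIC)[:300*2]
d=cv2.resize(a[165:265,50:205],None,fx=5,fy=5,interpolation=cv2.INTER_CUBIC)
cv2.imwrite("pics/g.png",g);cv2.imwrite("pics/d.png",d)
for n,c,px,z in[("tab","scene",(347.5,127),140),("tab","side",(212,257),135),("drift","scene",(123,212),130),("drift","side",(308,138),130),
 ("rack","scene",(128,225),80),("punch","scene",(82,223),140),("bolt","scene",(164,200),107),("cap","scene",(303,240),40),("nut","scene",(233,269),6)]:
    print(n,c,atz(c,px,z).round())
```

```text
tab scene [514. 219. 140.]
tab side [491. 233. 135.]
drift scene [ 547. -241.  130.]
drift side [ 540. -249.  130.]
rack scene [ 548. -249.   80.]
punch scene [ 551. -309.  140.]
bolt scene [ 534. -169.  107.]
cap scene [674.  64.  40.]
nut scene [673. -83.   6.]
```

View pics/g.png

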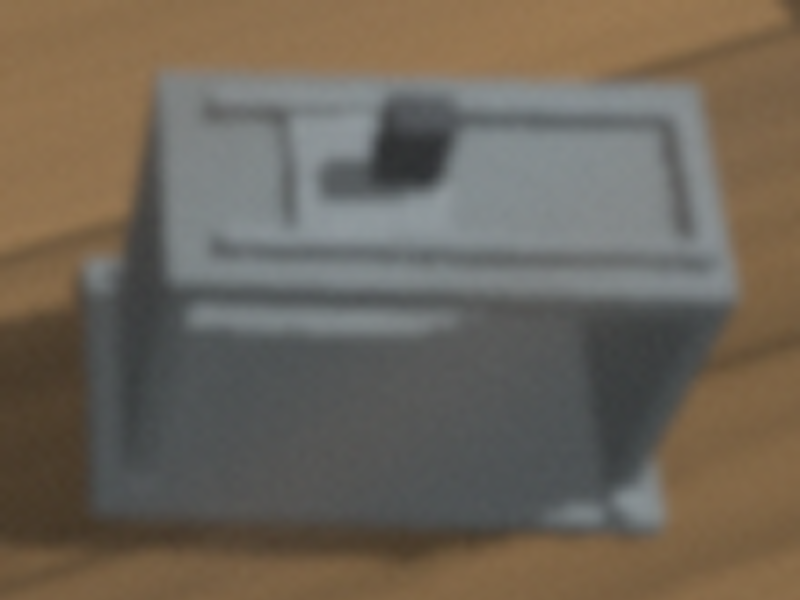

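View pics/d.png

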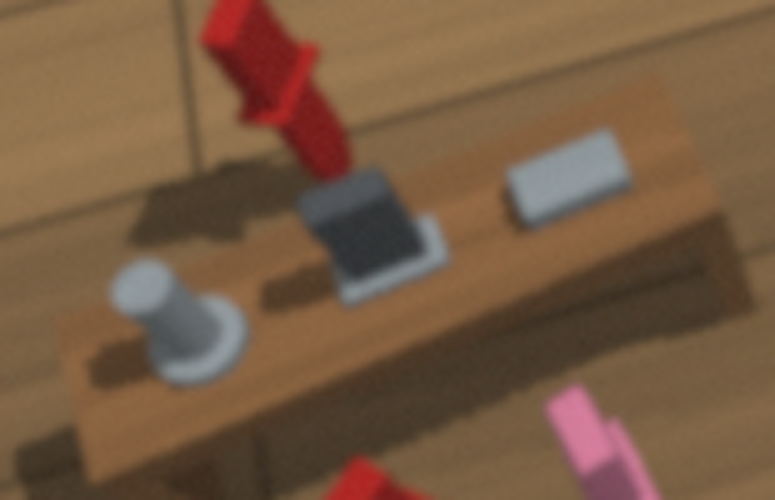

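The crop confirms it: the drift is the dark rectangular handle on a rectangular collar in the middle slot. The punch is left of it and the bolt right. In the gauge crop, the cover starts near the left end and opens rightwards (world +y).

Run:
```python
from h import *
k=110/800
P=[atz("scene",(295+x*k,105+y*k),110) for x,y in((160,72),(697,87),(735,290),(168,280))]
print(np.array(P).round(1))
e=(P[1]+P[2]-P[0]-P[3])/2; yaw=np.arctan2(-e[0],e[1]); print("size",np.hypot(*e[:2]),np.linalg.norm(P[3]-P[0]),"gauge yaw",yaw)
c=sum(P)/4; ey=np.array([-np.sin(yaw),np.cos(yaw)]); print("window",c[:2]-30*ey)
t=atz("scene",(295+422*k,105+112*k),140); print("tab",t,"s",(t[:2]-c[:2])@ey+30)
for x,y in((292,170),(455,170)): q=atz("scene",(295+x*k,105+y*k),114);print("cover edge",(q[:2]-c[:2])@ey+30)
# rack
Q=[atz("scene",(50+x/5,165+y/5),95) for x,y in((60,315),(655,75),(720,212),(92,482))]
print(np.array(Q).round(1)); e=(Q[1]+Q[2]-Q[0]-Q[3])/2;print("rack yaw",np.arctan2(-e[0],e[1]),np.hypot(*e[:2]),(sum(Q)/4).round())
C=[atz("scene",(50+x/5,165+y/5),z) for x,y,z in((300,205,151),(350,172,151),(388,172,151),(410,220,151),(330,240,151),(345,303,101),(448,255,101))]
print(np.array(C).round())
print("red1 base", atz("side",(339,178),0).round(), "top",atz("side",(343,146),130).round(),atz("scene",(97,170),130).round())
```

```text
[[439.7 189.8 110. ]
 [499.6 337.  110. ]
 [569.7 308.1 110. ]
 [512.1 159.5 110. ]]
size 159.15675286035685 78.46436037387417 gauge yaw -0.3780961949867456
window [494.18497926 220.72769626]
tab [502.04382939 237.29715752 140.        ] s 18.300254186666763
cover edge -13.216158957294766
cover edge 33.789682201696586
[[ 520.8 -362.3   95. ]
 [ 492.8 -129.2   95. ]
 [ 561.8 -119.8   95. ]
 [ 591.3 -355.6   95. ]]
rack yaw 0.12209658326005825 236.19772901016796 [ 542. -242.   95.]
[[ 541. -256.  151.]
 [ 534. -237.  151.]
 [ 538. -225.  151.]
 [ 560. -220.  151.]
 [ 558. -248.  151.]
 [ 555. -259.  101.]
 [ 548. -220.  101.]]
red1 base [ 429. -281.    0.] top [ 439. -280.  130.] [ 439. -275.  130.]
```

```bash
cat >> h.py <<'E'
def plan(p,jaw,s=None):
    """p: world TCP target mm, jaw: wanted world angle of tool y. prints twist deg, and slide cm before/after twist"""
    s=s or sense(); M=R.from_rotvec(s["eef_rot"]).as_matrix()
    cur=np.arctan2(M[1,1],M[0,1]); dy=(jaw-cur+np.pi)%(2*np.pi)-np.pi
    d=(np.array(p)-s["tcp_pos"])/10; M2=R.from_euler("z",dy).as_matrix()@M
    print("tcp",s["tcp_pos"].round(1),"jaw",round(cur,3),"tilt",np.degrees(np.arccos(-M[2,2])).round(2),"t",s["t"],"j6",s["joints"][5].round(2))
    print("twist",round(-np.degrees(dy),1),"slide now-axes",(M.T@d).round(2),"after-twist axes",(M2.T@d).round(2))
E
python3 - <<'E'
from h import *
plan((450,-150,260),2.764); plan((500,235,260),2.764)
E
```

```text
tcp [ 210.3 -641.4  238.8] jaw -1.254 tilt 0.0 t 0.9 j6 -0.04
twist 129.8 slide now-axes [ 38.09 -39.23  -2.13] after-twist axes [-54.52  -4.17  -2.12]
tcp [ 210.3 -641.4  238.8] jaw -1.254 tilt 0.0 t 0.9 j6 -0.04
twist 129.8 slide now-axes [ 54.83 -74.25  -2.13] after-twist axes [-92.15   5.38  -2.12]
```

```bash
python3 -m crank '[{"fingers":1,"slide":[4.2,-4.4,-0.3],"twist":0},{"fingers":1,"slide":[4.2,-4.4,-0.3],"twist":0},{"fingers":1,"slide":[4.2,-4.4,-0.3],"twist":0},{"fingers":1,"slide":[4.2,-4.4,-0.3],"twist":0},{"fingers":1,"slide":[4.2,-4.4,-0.3],"twist":0},{"fingers":1,"slide":[4.2,-4.4,-0.3],"twist":0},{"fingers":1,"slide":[4.2,-4.4,-0.3],"twist":0},{"fingers":1,"slide":[4.2,-4.4,0],"twist":0}]' && python3 -c "
from h import *
plan((500,235,260),-.378)"
```

```text
t: 1.9
tcp_pos: [420.7, -200.6, 260.5]
eef_rot: [3.101, 0.495, 0.003]
wrist_force: [0.6, -0.8, 0.2]
opening: 87.8
grip_force: 0.0
tcp [ 420.7 -200.6  260.5] jaw -1.254 tilt 0.11 t 1.9 j6 0.76
twist -50.2 slide now-axes [ 2.109e+01 -3.893e+01  2.000e-02] after-twist axes [43.41 -8.7   0.1 ]
```

```bash
python3 -m crank '[{"fingers":1,"slide":[2.7,-5,0],"twist":0},{"fingers":1,"slide":[2.7,-5,0],"twist":0},{"fingers":1,"slide":[2.7,-5,0],"twist":0},{"fingers":1,"slide":[2.7,-5,0],"twist":0},{"fingers":1,"slide":[2.7,-5,0],"twist":0},{"fingers":1,"slide":[2.7,-5,0],"twist":0},{"fingers":1,"slide":[2.7,-5,0],"twist":0},{"fingers":1,"slide":[2.2,-3.9,0],"twist":0}]' >/dev/null&& python3 -m crank '[{"fingers":1,"slide":[0,0,0],"twist":-10},{"fingers":1,"slide":[0,0,0],"twist":-10},{"fingers":1,"slide":[0,0,0],"twist":-10},{"fingers":1,"slide":[0,0,0],"twist":-10},{"fingers":1,"slide":[0,0,0],"twist":-10},{"fingers":1,"slide":[0,0,0],"twist":0}]'
python3 - <<'E'
from h import *
plan((502,237.3,121),-.378)
s=sense(); im=capture("wrist"); save("w1",cv2.resize(im,(800,600)))
print([(d["conf"],(np.array(d["position"])*[512,384]).round(1)) for d in look_for("wrist","cover_tab")[:3]])
print("expect tab",proj("wrist",(502,237.3,140),s))
np.save("w1.npy",np.r_[s["tcp_pos"],s["eef_rot"]])
E
```

```text
t: 3.65
tcp_pos: [499.2, 233.2, 259.8]
eef_rot: [2.604, 1.758, 0.0]
wrist_force: [0.4, 0.7, 0.8]
opening: 87.9
grip_force: 0.0
tcp [499.2 233.2 259.8] jaw -0.383 tilt 0.01 t 3.65 j6 0.77
twist -0.3 slide now-axes [ 0.49  0.1  13.88] after-twist axes [ 0.49  0.1  13.88]
[(0.75, array([257.6, 187.3]))]
expect tab [259.36361392 185.23089473]
```

View pics/w1.png

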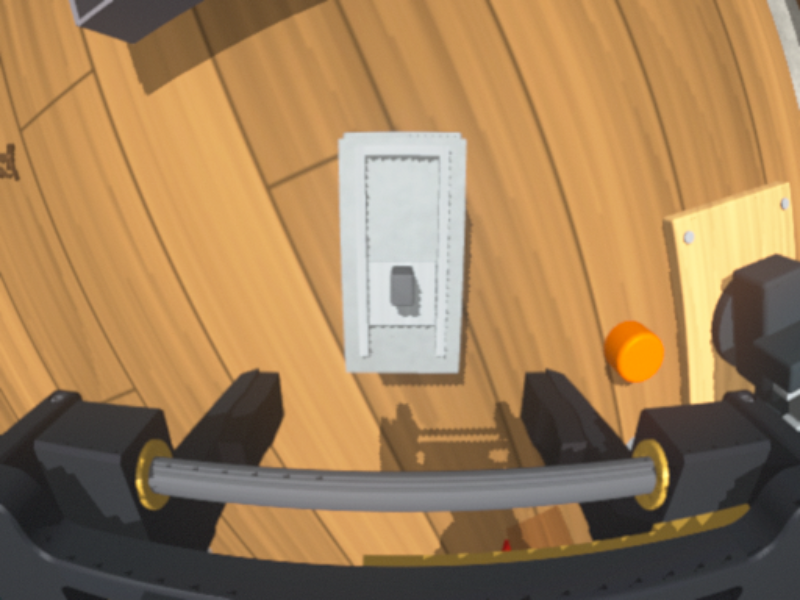

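Run:
```python
from h import *
v=np.load("w1.npy"); s=dict(tcp_pos=v[:3],eef_rot=v[3:])
P=[atz("wrist",(x*.64,y*.64),110,s) for x,y in((341,136),(465,136),(460,373),(347,373))]
e=(P[0]+P[1]-P[2]-P[3])/2; yaw=np.arctan2(-e[0],e[1]); c=sum(P)/4; ey=np.array([-np.sin(yaw),np.cos(yaw)]); ex=np.array([ey[1],-ey[0]])
print("L",np.hypot(*e[:2]),"W",np.linalg.norm(P[1]-P[0]),np.linalg.norm(P[3]-P[2]),"yaw",yaw,"win",c[:2]-30*ey)
# rails: inner edges + window from rail channel ends
t=atz("wrist",(403*.64,291*.64),140,s); w=c[:2]-30*ey; print("tab",t,"local",(t[:2]-w)@ex,(t[:2]-w)@ey)
for x in (366,439): q=atz("wrist",(x*.64,240*.64),115,s); print("rail",(q[:2]-w)@ex)
for x in (370,435): q=atz("wrist",(x*.64,300*.64),114,s); print("cover",(q[:2]-w)@ex)
plan((t[0],t[1],121),yaw)
```

```text
L 161.95808230927898 W 77.44033497197945 80.29245981023635 yaw -0.3797455156325457 win [493.82806779 219.66943205]
tab [500.39438853 236.89383344 140.        ] local -0.2862827047896151 18.431348661596623
rail -23.59384711792207
rail 22.593919717087168
cover -21.964519942234087
cover 20.769157355000942
tcp [499.2 233.1 259.8] jaw -0.385 tilt 0.01 t 3.75 j6 0.78
twist -0.3 slide now-axes [ 0.39 -0.03 13.88] after-twist axes [ 0.39 -0.03 13.88]
```

```bash
python3 -m crank '[{"fingers":0.5,"slide":[0.4,0,4],"twist":0},{"fingers":0.5,"slide":[0,0,4],"twist":0},{"fingers":0.5,"slide":[0,0,3],"twist":0},{"fingers":0.5,"slide":[0,0,1.8],"twist":0},{"fingers":0.5,"slide":[0,0,1],"twist":0},{"fingers":0.5,"slide":[0,0,0],"twist":0}]' && python3 -m crank '[{"fingers":0,"slide":[0,0,0],"twist":0},{"fingers":0,"slide":[0,0,0],"twist":0},{"fingers":0,"slide":[0,0,0],"twist":0},{"fingers":0,"slide":[0,0,0],"twist":0},{"fingers":0,"slide":[0,0,0],"twist":0},{"fingers":0,"slide":[0,0,0],"twist":0}]' 30
```

```text
t: 4.5
tcp_pos: [500.8, 236.9, 121.7]
eef_rot: [-2.603, -1.759, 0.0]
wrist_force: [0.2, -0.1, 1.1]
opening: 44.1
grip_force: 0.0
t: 5.25
tcp_pos: [500.9, 237.1, 122.4]
eef_rot: [-2.602, -1.76, -0.001]
wrist_force: [-2.1, 1.3, 5.0]
opening: 13.7
grip_force: 30.0
```

```bash
python3 -m crank '[{"fingers":0,"slide":[0.7,0,0],"twist":0},{"fingers":0,"slide":[0.8,0,0],"twist":0},{"fingers":0,"slide":[0.8,0,0],"twist":0},{"fingers":0,"slide":[0.8,0,0],"twist":0},{"fingers":0,"slide":[0.8,0,0],"twist":0},{"fingers":0,"slide":[0.8,0,0],"twist":0},{"fingers":0,"slide":[0.3,0,0],"twist":0},{"fingers":0,"slide":[0,0,0],"twist":0}]'
```

```text
t: 6.25
tcp_pos: [519.7, 283.6, 122.4]
eef_rot: [2.602, 1.76, 0.001]
wrist_force: [-2.0, 0.3, 5.2]
opening: 13.7
grip_force: 30.0
```

```bash
python3 -m crank '[{"fingers":0,"slide":[0.15,0,0],"twist":0},{"fingers":0,"slide":[0.1,0,0],"twist":0},{"fingers":0,"slide":[0,0,0],"twist":0}]'; python3 -m crank '[{"fingers":0.5,"slide":[0,0,0],"twist":0},{"fingers":0.5,"slide":[0,0,0],"twist":0},{"fingers":0.5,"slide":[0,0,0],"twist":0},{"fingers":0.5,"slide":[0,0,-2],"twist":0},{"fingers":0.5,"slide":[0,0,-4],"twist":0},{"fingers":1,"slide":[0,0,-5],"twist":0},{"fingers":1,"slide":[-3,0,-3],"twist":0},{"fingers":1,"slide":[-3,0,0],"twist":0}]'
python3 - <<'E'
from h import *
s=sense(); im=capture("wrist"); save("w2",cv2.resize(im,(800,600)))
np.save("w2.npy",np.r_[s["tcp_pos"],s["eef_rot"]])
print(look_for("wrist","cover_tab")[:2],proj("wrist",(494,220,110),s)/.64)
plan((542,-242,260),.122)
E
```

```text
t: 6.62
tcp_pos: [520.1, 284.7, 122.3]
eef_rot: [2.601, 1.76, -0.002]
wrist_force: [-2.5, -4.7, 6.9]
opening: 14.0
grip_force: 30.0
t: 7.62
tcp_pos: [500.0, 230.5, 267.5]
eef_rot: [2.6, 1.76, 0.014]
wrist_force: [0.7, -0.8, -0.1]
opening: 72.2
grip_force: 0.0
[{'position': [0.4953, 0.3518], 'conf': 0.72}] [399.36975512 299.0614117 ]
tcp [497.9 228.4 264.4] jaw -0.383 tilt 0.18 t 7.725 j6 0.77
twist -28.9 slide now-axes [-41.99  21.67   0.43] after-twist axes [-47.23  -1.34   0.36]
```

View pics/w2.png

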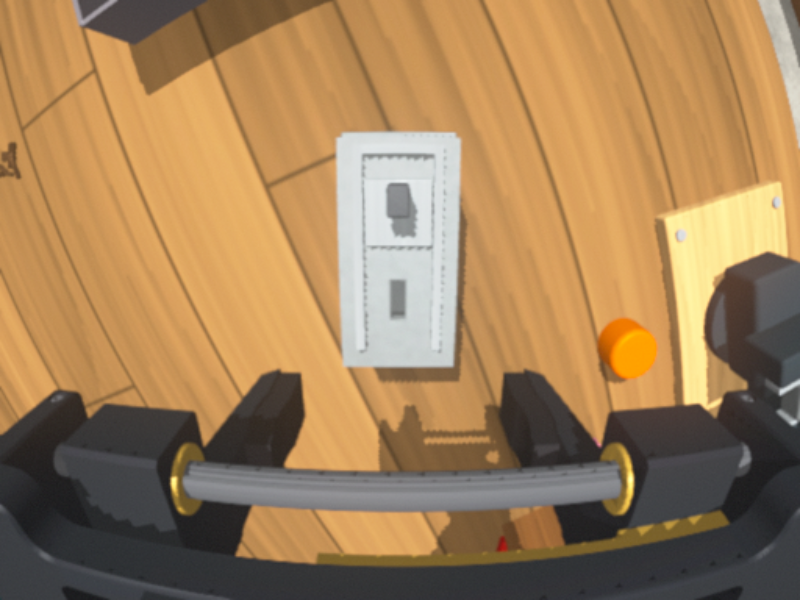

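The window at (398,299) is uncovered and matches the prediction of (399,299). The cover sits at rows 178–247, so I'll measure its travel.

Run:
```python
from h import *
s=sense();im=capture("wrist")
g=cv2.cvtColor(im,cv2.COLOR_RGB2GRAY)
m=(g[172:210,240:270]<150).astype(np.uint8);n,l,st,ce=cv2.connectedComponentsWithStats(m)
for i in range(1,n):
  if st[i][4]>30: 
    px=ce[i]+[240,172]; print("win",px,st[i],atz("wrist",px,109,s).round(1))
t=atz("wrist",(398*.64,200.5*.64),140,s); ey=np.array([np.sin(.379),np.cos(.379)])
print("tab",t,"cover=",(t[:2]-[494,220])@ey-10)
for y in(178,247,156): q=atz("wrist",(398*.64,y*.64),114,s); print((q[:2]-[494,220])@ey)
plan((542,-242,260),.122)
```

```text
win [255.95714286 188.17142857] [ 12   5   9  24 210] [492.9 221.3 109. ]
tab [516.54345382 282.7203587  140.        ] cover= 56.610303180024175
78.63755865022878
34.06498734430116
92.63906760157272
tcp [498.1 229.4 263.6] jaw -0.383 tilt 0.16 t 7.775 j6 0.77
twist -28.9 slide now-axes [-42.09  21.68   0.31] after-twist axes [-47.33  -1.38   0.26]
```

Run:
```python
from h import *
s=sense();im=capture("wrist");np.save("w3s.npy",np.r_[s["tcp_pos"],s["eef_rot"]]);save("w3",im)
c=cv2.resize(im[75:245,205:310],None,fx=3.5,fy=3.5,interpolation=cv2.INTER_CUBIC); save("w3c",c); print(c.shape,s["qvel"].round(3),s["tcp_pos"])
```

```text
(595, 368, 3) [ 0.017  0.032 -0.007  0.009 -0.016  0.005] [498.11491483 229.42611253 263.59150189]
```

View pics/w3c.png

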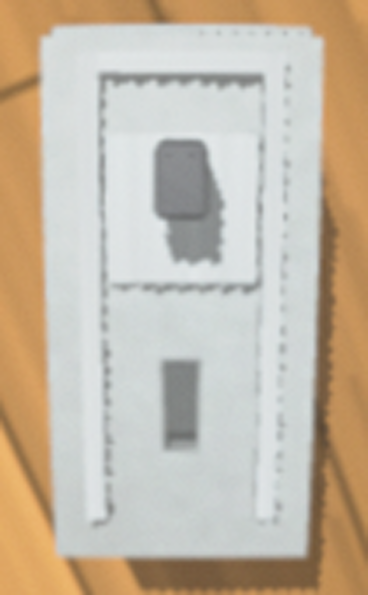

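Run:
```python
from h import *
v=np.load("w3s.npy"); s=dict(tcp_pos=v[:3],eef_rot=v[3:])
f=lambda x,y,z:atz("wrist",(204.7+x/3.5,74.7+y/3.5),z,s)
W=[f(x,y,110) for x,y in((163,360),(199,360),(199,451),(163,451))]; print("win",(sum(W)/4).round(2),np.linalg.norm(W[1]-W[0]),np.linalg.norm(W[2]-W[1]))
P=[f(x,y,110) for x,y in((42,35),(322,35),(307,555),(55,555))]
e=(P[0]+P[1]-P[2]-P[3])/2; yaw=np.arctan2(-e[0],e[1]); c=sum(P)/4; ey=np.array([-np.sin(yaw),np.cos(yaw)])
print("yaw",yaw,np.hypot(*e[:2]),"win by plate",c[:2]-30*ey)
e=sum(W[:2])-sum(W[2:]);print("slot yaw",np.arctan2(-e[0],e[1]))
plan((542,-242,260),.122)
```

```text
win [492.68 220.11 110.  ] 10.67413068060165 28.632076619850494
yaw -0.3845747584634854 159.55332412717743 win by plate [492.83108103 220.28465046]
slot yaw -0.3829079402827619
tcp [498.2 230.  262.9] jaw -0.382 tilt 0.12 t 7.825 j6 0.77
twist -28.9 slide now-axes [-42.16  21.67   0.24] after-twist axes [-47.38  -1.4    0.21]
```

```bash
python3 -m crank '[{"fingers":0.7,"slide":[-5.2,2.7,0],"twist":0},{"fingers":0.7,"slide":[-5.3,2.7,0],"twist":0},{"fingers":0.7,"slide":[-5.3,2.7,0],"twist":0},{"fingers":0.7,"slide":[-5.3,2.7,0],"twist":0},{"fingers":0.7,"slide":[-5.3,2.7,0],"twist":0},{"fingers":0.7,"slide":[-5.3,2.7,0],"twist":0},{"fingers":0.7,"slide":[-5.3,2.7,0],"twist":0},{"fingers":0.7,"slide":[-5.1,2.7,0],"twist":0}]' >/dev/null; python3 -m crank '[{"fingers":0.7,"slide":[0,0,0],"twist":-9.6},{"fingers":0.7,"slide":[0,0,0],"twist":-9.6},{"fingers":0.7,"slide":[0,0,0],"twist":-9.7},{"fingers":0.7,"slide":[0,0,0],"twist":0},{"fingers":0.7,"slide":[0,0,0],"twist":0},{"fingers":0.7,"slide":[0,0,0],"twist":0}]'
python3 - <<'E'
from h import *
s=sense();im=capture("wrist");np.save("w4s.npy",np.r_[s["tcp_pos"],s["eef_rot"]])
plan((542,-242,140),.122,s)
print([(d["conf"],(np.array(d["position"])*[512,384]).round(1)) for d in look_for("wrist","drift")[:4]], proj("wrist",(542,-242,151),s))
c=cv2.resize(im[90:290,140:400],None,fx=3,fy=3,interpolation=cv2.INTER_CUBIC); save("w4c",c)
E
```

```text
t: 9.57
tcp_pos: [541.9, -241.0, 261.6]
eef_rot: [-2.082, -2.352, -0.0]
wrist_force: [-0.5, -0.3, 0.1]
opening: 61.9
grip_force: 0.0
tcp [ 541.9 -241.   261.6] jaw 0.122 tilt 0.01 t 9.575 j6 -0.58
twist -0.0 slide now-axes [-0.1  -0.   12.16] after-twist axes [-0.1  -0.   12.16]
[(0.85, array([329.2,  71.8])), (0.64, array([257.3, 185.8])), (0.58, array([201. , 135.2]))] [258.20969702 194.97375847]
```

View pics/w4c.png

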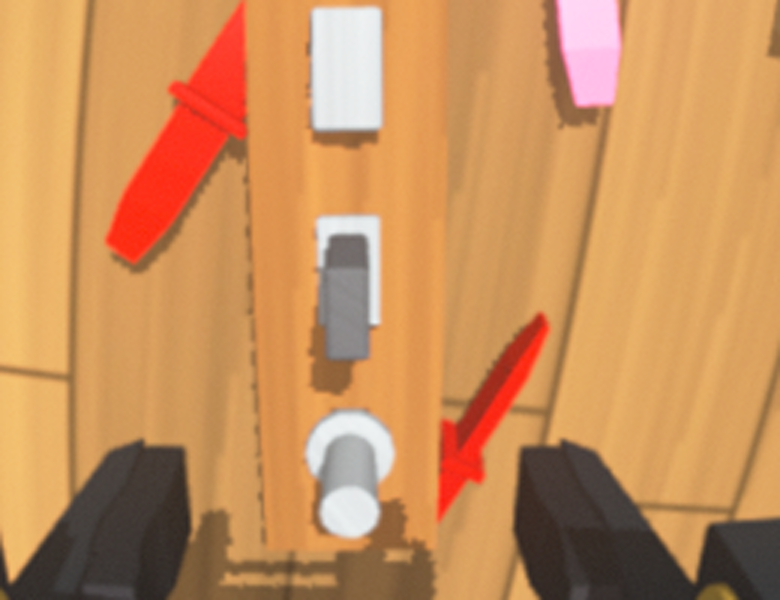

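The dark drift's handle top is at crop (347,313), its collar at (349,270). The reds and pink lie off the rack. The red ones lie flat.

Run:
```python
from h import *
v=np.load("w4s.npy"); s=dict(tcp_pos=v[:3],eef_rot=v[3:])
f=lambda x,y,z:atz("wrist",(139.7+x/3,89.7+y/3),z,s)
for z,q in((151,((326,268),(369,268),(369,359),(326,359))),(101,((317,215),(381,215),(381,325),(317,325)))):
    H=[f(x,y,z) for x,y in q]; e=sum(H[:2])-sum(H[2:])
    print(z,(sum(H)/4).round(2),np.linalg.norm(H[1]-H[0]),np.linalg.norm(H[2]-H[1]),"yaw",np.arctan2(-e[0],e[1]))
h=sum(f(x,y,151) for x,y in((326,268),(369,359)))/2
plan((h[0],h[1],123),.122)
```

```text
151 [ 539.54 -241.8   151.  ] 12.748935843248336 28.82819852055809 yaw 0.1208401183951244
101 [ 539.74 -241.81  101.  ] 22.33720762844265 40.503458273064055 yaw 0.12145873364142339
tcp [ 541.8 -241.1  261.7] jaw 0.122 tilt 0.0 t 9.675 j6 -0.58
twist 0.0 slide now-axes [-0.04 -0.23 13.87] after-twist axes [-0.04 -0.23 13.87]
```

```bash
python3 -m crank '[{"fingers":0.6,"slide":[0,-0.2,4],"twist":0},{"fingers":0.6,"slide":[0,0,4],"twist":0},{"fingers":0.6,"slide":[0,0,3],"twist":0},{"fingers":0.6,"slide":[0,0,2.3],"twist":0},{"fingers":0.6,"slide":[0,0,1.9],"twist":0},{"fingers":0.6,"slide":[0,0,0],"twist":0},{"fingers":0.6,"slide":[0,0,0],"twist":0}]' && python3 -m crank '[{"fingers":0,"slide":[0,0,0],"twist":0},{"fingers":0,"slide":[0,0,0],"twist":0},{"fingers":0,"slide":[0,0,0],"twist":0},{"fingers":0,"slide":[0,0,0],"twist":0},{"fingers":0,"slide":[0,0,0],"twist":0},{"fingers":0,"slide":[0,0,0],"twist":0},{"fingers":0,"slide":[0,0,0],"twist":0}]' 45
```

```text
t: 10.55
tcp_pos: [540.4, -241.9, 110.7]
eef_rot: [2.08, 2.353, 0.001]
wrist_force: [0.2, -0.4, -0.1]
opening: 53.0
grip_force: 0.0
t: 11.42
tcp_pos: [540.1, -241.6, 109.9]
eef_rot: [2.08, 2.353, 0.0]
wrist_force: [0.6, 0.3, 1.6]
opening: 13.4
grip_force: 45.0
```

```bash
python3 -m crank '[{"fingers":0,"slide":[0,0,-1.5],"twist":0},{"fingers":0,"slide":[0,0,-2.5],"twist":0},{"fingers":0,"slide":[0,0,-3],"twist":0},{"fingers":0,"slide":[0,0,-3],"twist":0},{"fingers":0,"slide":[0,0,-3],"twist":0},{"fingers":0,"slide":[0,0,-2.5],"twist":0},{"fingers":0,"slide":[0,0,0],"twist":0}]'
python3 - <<'E'
from h import *
plan((493.2,220.2,265),-.381)
E
```

```text
t: 12.3
tcp_pos: [540.7, -242.1, 267.5]
eef_rot: [2.078, 2.351, 0.002]
wrist_force: [0.7, 0.4, -3.2]
opening: 13.8
grip_force: 45.0
tcp [ 540.7 -242.1  267.5] jaw 0.123 tilt 0.26 t 12.3 j6 -0.59
twist 28.9 slide now-axes [46.46  0.96  0.13] after-twist axes [ 41.15 -21.6    0.07]
```

```bash
python3 -m crank '[{"fingers":0,"slide":[2.5,0.1,0],"twist":0},{"fingers":0,"slide":[4.5,0.1,0],"twist":0},{"fingers":0,"slide":[5,0.1,0],"twist":0},{"fingers":0,"slide":[5,0.1,0],"twist":0},{"fingers":0,"slide":[5,0.1,0],"twist":0},{"fingers":0,"slide":[5,0.1,0],"twist":0},{"fingers":0,"slide":[5,0.1,0],"twist":0},{"fingers":0,"slide":[5,0.1,0],"twist":0}]' >/dev/null; python3 -m crank '[{"fingers":0,"slide":[4.5,0.1,0],"twist":0},{"fingers":0,"slide":[3.5,0.1,0],"twist":0},{"fingers":0,"slide":[1.5,0,0],"twist":5},{"fingers":0,"slide":[0,0,0],"twist":8},{"fingers":0,"slide":[0,0,0],"twist":8},{"fingers":0,"slide":[0,0,0],"twist":7.9},{"fingers":0,"slide":[0,0,0],"twist":0},{"fingers":0,"slide":[0,0,0],"twist":0}]'
python3 - <<'E'
from h import *
plan((493.2,220.2,265),-.381)
E
```

```text
t: 14.3
tcp_pos: [491.5, 221.3, 263.6]
eef_rot: [-2.599, -1.763, 0.003]
wrist_force: [0.1, -0.6, -2.6]
opening: 13.4
grip_force: 45.0
tcp [491.5 221.3 263.6] jaw -0.379 tilt 0.12 t 14.3 j6 0.76
twist 0.1 slide now-axes [-0.04  0.2  -0.14] after-twist axes [-0.04  0.2  -0.14]
```

```bash
python3 -m crank '[{"fingers":0,"slide":[0,0.2,1],"twist":0},{"fingers":0,"slide":[0,0,1.5],"twist":0},{"fingers":0,"slide":[0,0,1.5],"twist":0},{"fingers":0,"slide":[0,0,1.3],"twist":0},{"fingers":0,"slide":[0,0,0],"twist":0},{"fingers":0,"slide":[0,0,0],"twist":0}]'
python3 - <<'E'
from h import *
s=sense();im=capture("wrist");np.save("w5s.npy",np.r_[s["tcp_pos"],s["eef_rot"]])
plan((493.2,220.2,200),-.381,s)
T=s["tcp_pos"];ey=np.array([np.sin(.381),np.cos(.381),0]);ex=np.array([ey[1],-ey[0],0]);w=np.array([493.2,220.2,110])
x0,y0=190,130
for n,p in(("win",w),("tip",T-[0,0,90]),("tipL",T-[0,0,90]-8.5*ey),("tipR",T-[0,0,90]+8.5*ey),("coll",T-[0,0,15])): print(n,((proj("wrist",p,s)-[x0,y0])*4).round())
for a in(-1,1):
  for b in(-1,1): print("wc",a,b,((proj("wrist",w+5*a*ex+14*b*ey,s)-[x0,y0])*4).round())
A=cv2.resize(im[y0:y0+150,x0:x0+130],None,fx=4,fy=4,interpolation=cv2.INTER_CUBIC)
save("w5c",A)
E
```

```text
t: 15.05
tcp_pos: [494.7, 220.5, 211.9]
eef_rot: [2.602, 1.76, 0.001]
wrist_force: [0.5, 0.7, -3.0]
opening: 13.6
grip_force: 45.0
tcp [494.7 220.5 211.9] jaw -0.381 tilt 0.02 t 15.05 j6 0.75
twist -0.0 slide now-axes [-0.09 -0.13  1.19] after-twist axes [-0.09 -0.13  1.19]
win [267. 269.]
tip [273. 283.]
tipL [273. 321.]
tipR [273. 244.]
coll [275. 447.]
wc -1 -1 [245. 329.]
wc -1 1 [244. 207.]
wc 1 -1 [290. 329.]
wc 1 1 [291. 207.]
```

View pics/w5c.png

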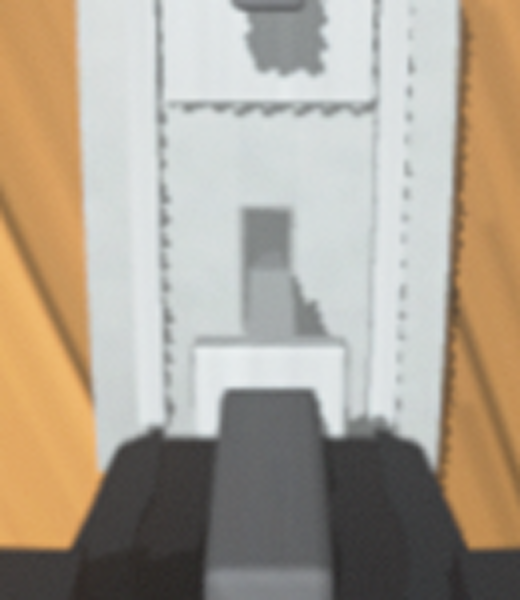

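The window edges at columns 242–292 and row 207 match the prediction of 244–291, row 207. I'll check the blade's pixel edges against its model numerically.

Run:
```python
from h import *
v=np.load("w5s.npy"); s=dict(tcp_pos=v[:3],eef_rot=v[3:]);T=v[:3]
ey=np.array([np.sin(.381),np.cos(.381),0]);ex=np.array([ey[1],-ey[0],0])
for n,z,x,y in(("blade-50",-50,4,13),("blade0",-10,4,13),("collar under",0,11,20),("collar top",6,11,20),("tip",-75,1.5,8.5),("handletop",56,7,15)):
  print(n,*[((proj("wrist",T+[0,0,z-15]+a*x*ex+y*ey,s)-[190,130])*4).round() for a in(-1,1)])
A=cv2.cvtColor(cv2.imread("pics/w5c.png"),cv2.COLOR_BGR2GRAY)
for r in(215,230,240,250,258,266,275,290,310,330,360): print(r,A[r,228:310:3])
```

```text
blade-50 [252. 261.] [295. 261.]
blade0 [249. 342.] [301. 342.]
collar under [199. 323.] [351. 323.]
collar top [197. 339.] [354. 339.]
tip [266. 244.] [281. 244.]
handletop [209. 564.] [345. 564.]
215 [216 217 213 203 184 161 142 134 131 132 133 132 133 133 133 131 132 133
 133 134 147 170 190 207 215 218 218 217]
230 [216 217 213 204 186 163 146 136 134 134 133 132 131 132 134 132 132 131
 131 134 151 176 197 208 215 218 218 217]
240 [217 217 214 205 184 159 141 135 132 132 134 136 134 134 134 132 133 133
 133 136 153 177 199 209 216 218 218 217]
250 [217 216 213 205 185 160 141 136 131 132 135 135 134 136 138 139 138 136
 135 137 153 177 198 207 214 216 215 215]
258 [217 216 213 206 188 163 142 133 132 135 138 144 146 146 147 145 146 144
 139 140 154 177 197 207 212 214 215 212]
266 [215 215 212 206 188 162 144 141 144 149 153 152 152 152 152 150 152 152
 150 149 160 180 199 208 212 213 213 214]
275 [214 216 213 206 187 163 151 155 165 173 173 172 173 174 172 173 173 172
 172 171 169 170 178 193 207 215 214 213]
290 [213 215 212 207 188 166 155 160 167 173 173 170 171 171 171 171 173 173
 172 172 167 154 141 139 162 193 210 213]
310 [213 213 210 206 189 168 157 162 167 170 170 170 171 172 171 171 172 172
 171 170 170 162 149 138 132 131 129 127]
330 [210 211 211 209 200 186 175 172 169 169 169 171 170 170 171 170 169 169
 170 169 169 164 153 142 134 130 131 130]
360 [232 233 233 233 232 231 230 228 226 226 225 226 228 228 228 228 229 229
 228 227 225 224 224 223 224 225 226 226]
```

```bash
python3 -m crank '[{"fingers":0,"slide":[0,-0.07,0.5],"twist":0},{"fingers":0,"slide":[0,0,0.7],"twist":0},{"fingers":0,"slide":[0,0,0.7],"twist":0},{"fingers":0,"slide":[0,0,0.5],"twist":0},{"fingers":0,"slide":[0,0,0],"twist":0},{"fingers":0,"slide":[0,0,0],"twist":0}]'
python3 - <<'E'
from h import *
s=sense();im=capture("wrist");T=s["tcp_pos"];plan((493.2,220.2,145),-.381,s)
ey=np.array([np.sin(.381),np.cos(.381),0]);ex=np.array([ey[1],-ey[0],0]);w=np.array([493.2,220.2,110])
A=cv2.cvtColor(cv2.resize(im[130:280,190:320],None,fx=4,fy=4,interpolation=cv2.INTER_CUBIC),cv2.COLOR_RGB2GRAY);save("w6c",np.dstack([A]*3))
q=lambda p:((proj("wrist",p,s)-[190,130])*4).round()
for a in(-1,1):print("win",q(w+5*a*ex+14*ey),"bl-50",q(T+[0,0,-65]+4*a*ex+13*ey),"bl-35",q(T+[0,0,-50]+4*a*ex+13*ey),"coltop",q(T+[0,0,-9]+11*a*ex+20*ey))
for r in range(180,350,10): print(r,A[r,222:322:3])
E
```

```text
t: 15.85
tcp_pos: [493.9, 220.8, 187.8]
eef_rot: [2.602, 1.76, 0.0]
wrist_force: [0.1, 0.3, -3.7]
opening: 13.7
grip_force: 45.0
tcp [493.9 220.8 187.8] jaw -0.381 tilt 0.01 t 15.85 j6 0.76
twist -0.0 slide now-axes [-0.08 -0.04  4.28] after-twist axes [-0.08 -0.04  4.28]
win [246. 240.] bl-50 [252. 261.] bl-35 [251. 288.] coltop [197. 339.]
win [297. 240.] bl-50 [295. 261.] bl-35 [297. 288.] coltop [354. 339.]
180 [215 216 217 217 217 215 214 213 212 212 211 212 213 213 214 214 215 215
 215 215 215 216 216 215 215 214 215 217 217 218 217 217 218 218]
190 [216 214 215 215 214 212 212 212 211 211 211 211 212 213 212 213 215 215
 216 216 216 217 217 217 216 216 216 217 218 219 218 218 218 217]
200 [216 215 216 216 216 215 213 211 211 212 211 210 211 211 212 211 211 213
 213 213 214 216 216 216 215 214 215 217 217 218 218 218 217 216]
210 [216 214 216 217 216 216 213 211 211 214 213 212 212 210 211 211 211 212
 211 211 212 212 213 212 212 212 211 213 215 215 216 216 217 217]
220 [215 216 216 217 217 215 214 213 213 214 213 213 214 213 212 213 212 213
 212 212 213 212 212 211 211 212 211
[... 1045 characters left out ...]
15 215 212 209 195 174 160 160 166 170 171 170 170 170 170 170
 170 171 172 172 170 159 142 127 124 139 165 189 206 214 214 212]
310 [212 212 213 213 212 209 197 177 160 158 165 170 169 170 171 170 168 169
 169 170 171 171 169 159 143 128 123 126 132 142 168 197 212 213]
320 [211 212 212 212 212 209 198 180 167 165 168 169 170 170 168 168 169 171
 171 170 169 169 170 161 144 130 125 126 129 132 146 171 196 206]
330 [209 209 209 210 211 208 196 180 170 167 169 169 168 169 168 169 170 167
 170 170 169 169 169 161 147 132 126 127 130 129 131 147 172 195]
340 [170 171 169 167 168 169 171 174 174 172 173 173 171 170 169 167 167 168
 167 167 168 171 171 169 168 168 167 168 169 166 166 166 165 165]
```

```bash
python3 -m crank '[{"fingers":0,"slide":[0,0,0.4],"twist":0},{"fingers":0,"slide":[0,0,0.4],"twist":0},{"fingers":0,"slide":[0,0,0.4],"twist":0},{"fingers":0,"slide":[0,0,0.3],"twist":0},{"fingers":0,"slide":[0,0,0.3],"twist":0},{"fingers":0,"slide":[0,0,0],"twist":0}]'; python3 -c "
from h import *
plan((493.2,220.2,145),-.381); print(sense()['wrist_torque'],sense()['wrist_force'])"
```

```text
t: 16.65
tcp_pos: [493.6, 220.6, 169.3]
eef_rot: [-2.602, -1.76, 0.001]
wrist_force: [0.5, -0.2, -3.2]
opening: 13.6
grip_force: 45.0
tcp [493.6 220.6 169.3] jaw -0.381 tilt 0.04 t 16.65 j6 0.76
twist -0.0 slide now-axes [-0.05 -0.02  2.43] after-twist axes [-0.05 -0.02  2.43]
[-0.02816288 -0.06627274  0.0012813 ] [ 0.53218218 -0.24629728 -3.15137997]
```

```bash
python3 -m crank '[{"fingers":0,"slide":[0,0,0.5],"twist":0},{"fingers":0,"slide":[0,0,0.5],"twist":0},{"fingers":0,"slide":[0,0,0.5],"twist":0},{"fingers":0,"slide":[0,0,0.5],"twist":0},{"fingers":0,"slide":[0,0,0.4],"twist":0},{"fingers":0,"slide":[0,0,0],"twist":0},{"fingers":0,"slide":[0,0,0],"twist":0},{"fingers":0,"slide":[0,0,0],"twist":0}]'
python3 - <<'E'
from h import *
a=capture("scene")[90:190,290:410];b=capture("side")[215:335,140:260]
save("fin",np.hstack([cv2.resize(a,(400,333)),cv2.resize(b,(400,400))[:333]])); print(sense()["qvel"].round(4),sense()["tcp_pos"])
E
```

```text
t: 17.65
tcp_pos: [494.0, 220.8, 146.0]
eef_rot: [2.602, 1.76, 0.001]
wrist_force: [-0.2, 0.4, -2.7]
opening: 13.6
grip_force: 45.0
[ 0.0002 -0.0001 -0.0001  0.0011 -0.0012  0.001 ] [493.97393362 220.76240533 145.99097848]
```

View pics/fin.png

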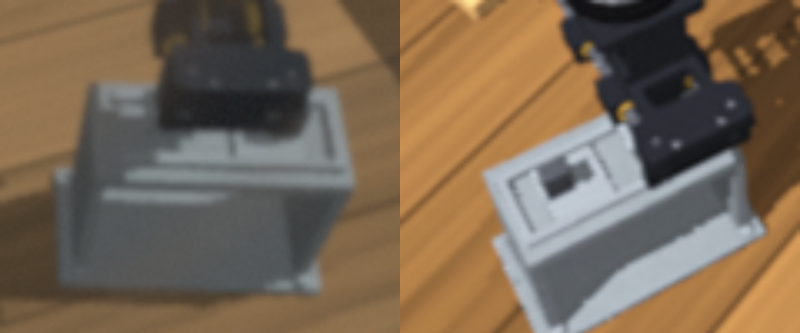

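The cover (right view, 560,180) is still back by its stop. The gripper holds the drift over the window, with the TCP at 146 mm, the collar about 21 mm above the plate and no contact force.

```bash
python3 -c "
from station import hand_in
print(hand_in())"
```

```text
the job is handed in; nothing more can be done
None
```

I handed the job in with the cover slid back to about 57 of its 60 mm and the drift held upright and still in the window, its collar about 21 mm above the plate; no verdict came back, so I can't say whether it passed.

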